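Seat the amplifier board in the soldering fixture

ROBOT

A 6-joint arm with a two-finger parallel gripper is mounted at the origin on the work surface. World frame = base frame: x ahead of the robot, y to its left, z up, the work surface at z = 0. Lengths are in m, angles in rad, forces in N, time in s.
With the tool pointing down it reaches from about 0.275 to 0.775 m from the base axis. Payload 14.6 kg.
Tool frame: the origin (TCP) lies on the mounting face of the last link; the fingertips stand 173 mm ahead of it and the grasp point (between the pads) lies 155 mm ahead of it (manip.grasp_offset is the distance from the TCP to the grasp point, in m); z points along the fingers, y is the line along which they close (so a half turn about z gives the same grasp; the last joint's range is limited). The gripper opens to 85 mm and grips with 20 to 120 N. Pads are 22 mm wide; open, the fingers measure 114 mm over their backs; the gripper's body (76 mm by 85 mm) begins 54 mm behind the grasp point. The pads swing forward as they close: fully open they stand 13 mm farther back than shut.
Start: joints at [-1.385, 0.263, -0.048, 1.259, 0, 1.415], TCP at [0.175, -0.495, 0.405] pointing down, gripper open.
Joint ranges: [-2.65, 2.65], [-0.89, 1.7], [-1.18, 1.37], [-2.13, 2.11], [-1.35, 1.29], [-3.14, 3.14]. Speed limits (rad/s): [1.89, 1.89, 2.57, 2.79, 3.14, 3.14].

INTERFACE

Orientations are given as [roll, pitch, yaw] about the fixed x, y, z axes, in that order (R = Rz(yaw) Ry(pitch) Rx(roll)).
In Python, from cell import manip, optics gives the robot as it stands.
- The arm moves only by the tool jog_arm, never from a script. Its argument "targets" is a list of rows, each an object of numbers: "grip": the closure, from -1 (fully open) to 1 (shut); "dx", "dy", "dz": the shift along the tool's x, y, z in m; "rx", "ry", "rz": the turn, a rotation vector about the tool's x, y, z in degrees. In form: [{"grip": .., "dx": .., "dy": .., "dz": .., "rx": .., "ry": .., "rz": ..}, ...]. A call has 1 to 20 rows; each row shifts and turns the commanded pose from where the row before left it, along the tool's axes as they then stand; what a row does not reach is not made up. A row lasts 1/10 s, in which the tool goes at most 50 mm and 8.59 degrees, less where a joint would pass 70% of its speed; a pose out of reach is approached as far as the arm can. A call is refused whole if a number of a shift passes 0.05 or a number of a turn 8.59, either way. A call with a gripper value outside its range is refused whole. The fingers move at their own pace and stop on an object; "force" is the grip in N (left out, the last holds). Time passes only in rows, so rows that do not move let the fingers close. It gives the time, the measured TCP pose, the force, the opening and the grip force at its end, in the units of the state.
- manip.get_state(): the state, without advancing time (a new reading comes with each control period).
- optics.camera(name): name is "side" or "top" or "wrist"; returns the picture (480x640x3 uint8, red, green, blue); there is no depth.
- optics.get_calibration(name): a dict with "mtx" (3x3 intrinsics, pixels), "extrinsics" (4x4, takes a point from camera to world coordinates). Camera axes: x right, y up, looking along -z (the intrinsics and any distortion apply to the point x, -y, -z); pixel columns grow to the right and rows downward; lengths in m; the calibration is good to about 2 mm. A picture is of the moment at which its call begins: read the wrist's pose just before it. get_calibration takes no time and is no camera call; for the wrist camera it gives the pose at the moment of the call.
- manip.job_done(): hands the job in; it is judged then, once.
The state is a dict: "time_s": time; "joints": joint angles; "joint_vel": joint speeds; "effort": joint torques, N m; "ee_pos": TCP position; "tool_rot": TCP orientation; "ft_force": force on the tool from outside, world axes, zero at the start; "ft_torque": the same for the moment, N m; "opening": finger opening in m; "grasp_force": force on a finger pad.
Only numpy, scipy, OpenCV 4.12 (cv2) and the standard library are available. Lean on these libraries where they do the work, as an engineer would, in place of code of your own. Each camera call takes 0.05 s, during which the arm holds its last target. There are 200 camera calls.

TASK

A small solder reel has been left standing in the pocket of the board fixture: take it out and stand it upright in the open tray. Then slide the amplifier board along the fixture's deck, cut corners first and without lifting it, into the pocket until it has dropped in and lies flat and square on the pocket floor. Leave the other things on the bench where they are.

Things in the scene. Friction and masses are not known exactly. Their poses are not given: they have to be found in the camera images.
- fixture: Fixed dark steel board fixture, 250 (x) x 140 (y) mm. Origin: centre of its underside, on the bench; +x runs from the open loading end to the closed pocket end, z up. Loading deck from x = -125 to +20, flat top 16 mm above the bench; at x = +20 a lip drops 6 mm to the pocket floor. Side walls (x = 0 to 125) and end wall stand 30 mm above the bench
- mouth (a point): centre of the funnel mouth at deck height, 16 mm above the bench, at the fixture's x = 0; axes as the fixture. Here the straight side walls begin (inner faces at y = +-45.5); from 30 mm before it (x = -30) they flare in from y = +-60. Wall tops 14 mm above the deck
- pocket (a point): centre of the pocket floor, at the fixture's x = +67, 10 mm above the bench; axes as the fixture. The pocket is 94 (x) x 91 (y) mm, from the lip (6 mm high) to the end wall (20 mm high above the floor); its two far corners are cut at 45 degrees over 13 mm
- board: Amplifier board: green circuit board on an aluminium plate 90 (x) x 88 (y) x 14 mm, low chips on top (19 mm high in all), too wide to grip. The two corners at its +x end are cut at 45 degrees over 15 mm, the others square. It starts on the loading deck, cut corners towards the pocket. Origin: centre of its underside; about 280 g
- reel: Small solder reel, 46 mm across and 55 mm tall, black flanges, standing upright in the fixture's pocket at the start. Origin: centre of its underside, z along its axis; about 160 g
- tray: Fixed open grey plastic tray on the bench, left or right of the fixture, outside 140 (x) x 130 (y) x 30 mm, walls and floor 4 mm. Origin: centre of its underside
- tray_in (a point): centre of the tray's inner floor, 4 mm above the bench; axes as the tray
- iron_stand: Fixed soldering-iron stand, 120 x 90 mm, 87 mm high, on the other side of the fixture from the tray; not part of the job. Origin: centre of its underside
- big_reel: big solder reel standing on the bench, 68 mm across, 45 mm tall; not part of the job. Origin: centre of its underside
- jar: small amber flux jar, 48 mm across, 45 mm tall; not part of the job. Origin: centre of its underside
- pliers: dark steel pliers lying flat, 170 x 58 x 15 mm; not part of the job. Origin near the middle; x towards the jaws
- screwdriver: screwdriver lying flat, about 200 mm long; not part of the job. x towards the tip
- tweezers: thin steel tweezers lying flat, 125 mm long, 5 mm high; not part of the job
- multimeter: black hand multimeter lying on its back, 150 x 78 x 42 mm; not part of the job
Things that resemble listed ones, but are neither listed nor needed, are in the scene too. Leave any turquoise look-alike of the board alone.

How it is judged:
On the way, in this order (a step that is already met when the one before it is completed fails the run):
1. the small reel stands upright on the tray floor, let go (x of reel in the frame of tray_in between -0.05 and 0.05 m and y of reel in the frame of tray_in between -0.045 and 0.045 m and z of reel in the frame of tray_in between -0.004 and 0.004 m and angle between reel's own z axis and vertical below 0.1 rad and contact force between the fingers and reel below 0.1 N), for 0.2 s.
2. the board has dropped into the pocket and lies flat and square on its floor (horizontal distance between board and pocket below 0.0045 m and z of board in the frame of pocket between -0.002 and 0.002 m and angle between board's own z axis and vertical below 0.025 rad and angle between the x axis of board and the x axis of fixture, either way round below 0.05 rad), for 0.2 s.
At the end, for the whole second after the job is handed in: The small reel stands upright (within 0.1 rad) on the tray floor, and the board rests in the pocket: its centre within 4.5 mm of the pocket's centre, its underside within 2 mm of the pocket floor, level within 0.025 rad and square to the fixture within 0.05 rad; both at rest (all of step 2 and x of reel in the frame of tray_in between -0.05 and 0.05 m and y of reel in the frame of tray_in between -0.045 and 0.045 m and z of reel in the frame of tray_in between -0.004 and 0.004 m and angle between reel's own z axis and vertical below 0.1 rad and linear speed of each of board, reel below 0.01 m/s); the robot touches nothing.
It fails at once if the board is lifted more than 20 mm above the deck (z of board in the frame of fixture above 0.036 m).
It fails at once if another thing on the bench is moved more than 30 mm (distance of any of big_reel, jar, pliers, screwdriver, tweezers, multimeter from where it was at the start of the episode above 0.03 m).
It also fails if it takes over 56 s, if anything falls off the work surface, if the arm or the gripper's body presses on something with over 40 N, if the wrist force passes 120 N, or if a joint passes its speed limit or range.

## Working session

There is one attempt and no reset: what is moved stays moved. The work goes in short steps, Python scripts to look and compute and a tool call to move; the robot and the scene stay as the last step left them, time stands still between calls to the robot, and variables do not carry over. Pictures are saved under pics/ and viewed, at most 10 in all, crops included, and the job is handed in when it is done.

Besides the shell and the picture viewer there is one more tool, called after "Request:" as a command line: name --argument value ..., lists and objects as JSON in quotes. jog_arm: Moves the arm, as the interface text tells. Its arguments: {"type":"object","properties":{"targets":{"type":"array"},"force":{"type":"number"}},"required":["targets"]}

```bash
mkdir -p pics
cat > h.py <<'E'
import numpy as np, cv2
from cell import manip, optics
def snap(cam,name=None):
    im=optics.camera(cam)
    if name: cv2.imwrite(f'pics/{name}.png',im[:,:,::-1])
    return im
def ray(cam,u,v,z,cal=None):
    c=cal or optics.get_calibration(cam)
    K=np.array(c['mtx']);E=np.array(c['extrinsics'])
    d=np.linalg.inv(K)@[u,v,1]; d=E[:3,:3]@[d[0],-d[1],-d[2]]
    o=E[:3,3]; return o+d*(z-o[2])/d[2]
def proj(cam,p,cal=None):
    c=cal or optics.get_calibration(cam)
    K=np.array(c['mtx']);E=np.array(c['extrinsics'])
    q=E[:3,:3].T@(np.array(p)-E[:3,3]); q=K@[q[0],-q[1],-q[2]]; return q[:2]/q[2]
E
python3 - <<'E'
from h import *
a=snap('top','top0')
np.set_printoptions(precision=3,suppress=True)
c=optics.get_calibration('top');print({k:np.array(v) for k,v in c.items()})
print(manip.get_state(), manip.grasp_offset)
E
```

```text
{'mtx': array([[460.737,   0.   , 321.805],
       [  0.   , 460.737, 247.364],
       [  0.   ,   0.   ,   1.   ]]), 'extrinsics': array([[-0.001,  0.996, -0.09 ,  0.458],
       [-1.   , -0.002, -0.013, -0.007],
       [-0.013,  0.09 ,  0.996,  1.044],
       [ 0.   ,  0.   ,  0.   ,  1.   ]])}
{'time_s': 0.05, 'joints': array([-1.385,  0.264, -0.049,  1.259,  0.   ,  1.416]), 'joint_vel': array([-0.   , -0.001,  0.002,  0.001,  0.002,  0.001]), 'effort': array([  0.002, -63.923,  38.549,   0.01 ,  -0.   ,   0.   ]), 'ee_pos': array([ 0.175, -0.495,  0.404]), 'tool_rot': array([-3.141, -0.   ,  0.341]), 'ft_force': array([ 0.983, -0.662, -0.491]), 'ft_torque': array([ 0.068,  0.055, -0.027]), 'grasp_force': 0.0, 'opening': 0.08541237821315986} 0.1547
```

View pics/top0.png

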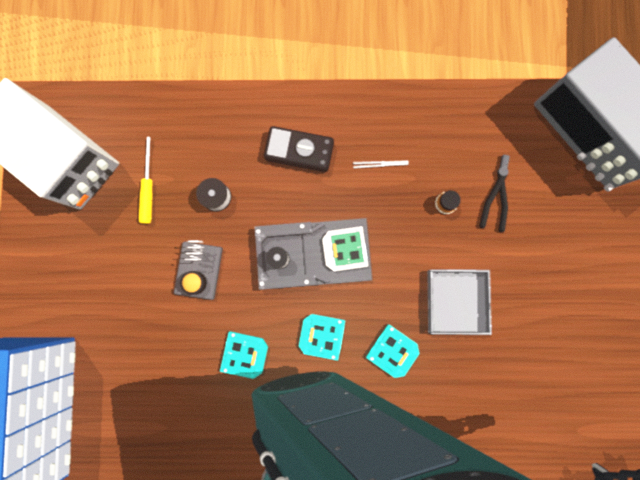

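The top view shows the fixture at (312,253) with its pocket on the left. The candidates are:
- **Reel:** the black reel in the pocket at (276,258), and the larger one on the bench at (213,194), which is big_reel. The small reel is the one in the pocket.
- **Board:** the green one on the deck at (346,247). The turquoise ones at (244,354), (322,336) and (393,350) are look-alikes.
- **Tray:** at (459,302).

I'll confirm these in an enlarged crop.

Run:
```python
import cv2
a=cv2.imread('pics/top0.png')[200:350,235:505]
cv2.imwrite('pics/crop0.png',cv2.resize(a[:110,:160],None,fx=5,fy=5,interpolation=cv2.INTER_CUBIC))
from h import *
im=cv2.imread('pics/top0.png');hsv=cv2.cvtColor(im,cv2.COLOR_BGR2HSV)
# tray: grey low-sat bright
m=((hsv[...,1]<40)&(hsv[...,2]>90)).astype('uint8'); m[:, :415]=0;m[:,510:]=0;m[:255]=0;m[350:]=0
m=cv2.morphologyEx(m,cv2.MORPH_CLOSE,np.ones((9,9)))
c=max(cv2.findContours(m,0,2)[0],key=cv2.contourArea);r=cv2.minAreaRect(c);print('tray',r)
for p in cv2.boxPoints(r): print(p,ray('top',*p,.03)[:2])
print(ray('top',*r[0],.03))
# board green
m=cv2.inRange(hsv,(45,80,60),(80,255,255)).astype('uint8');m[:, :300]=0
m=cv2.morphologyEx(m,cv2.MORPH_CLOSE,np.ones((7,7)))
c=max(cv2.findContours(m,0,2)[0],key=cv2.contourArea);r=cv2.minAreaRect(c);print('green',r)
```

```text
tray ((459.0, 302.0), (64.0, 62.0), 90.0)
[428. 270.] [ 0.49889585 -0.2274491 ]
[490. 270.] [ 0.49870313 -0.36288001]
[490. 334.] [ 0.36028009 -0.35824546]
[428. 334.] [ 0.36023756 -0.22446683]
[ 0.42910232 -0.29330554  0.03      ]
green ((347.0260009765625, 248.41909790039062), (29.423067092895508, 27.446325302124023), 81.25383758544922)
```

View pics/crop0.png

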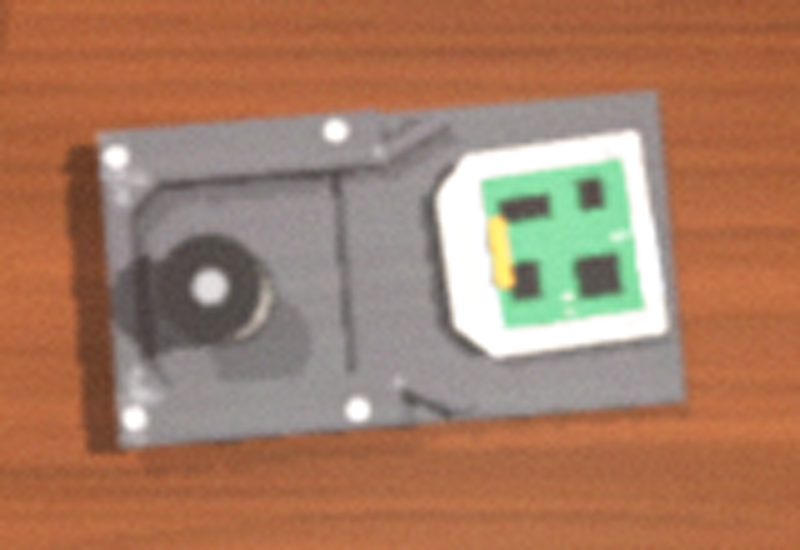

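The crop confirms it: the black-flanged reel stands in the pocket at px (276.6,257.4). The green board on the bright plate has its cut corners facing the pocket, and no turquoise board is on the fixture. Next I'll work out the poses.

```bash
cat > m1.py <<'E'
from h import *
np.set_printoptions(precision=4,suppress=True)
def P(x,y,z): return ray('top',235+(x+.5)/5-.5,200+(y+.5)/5-.5,z)[:2]
A=P(97,132,.03);B=P(655,90,.016);C=P(685,400,.016);D=P(120,447,.03)
print('len',np.linalg.norm(A-B),np.linalg.norm(D-C),'wid',np.linalg.norm(A-D),np.linalg.norm(B-C))
ux=(A-B)+(D-C);yaw=np.arctan2(ux[1],ux[0]); uy=(D-A)+(C-B);
cen=(A+B+C+D)/4;print('yaw',yaw,'yaw from y',np.arctan2(-uy[0],uy[1])+0, np.arctan2(uy[1],uy[0]),'cen',cen)
R=np.array([[np.cos(yaw),-np.sin(yaw)],[np.sin(yaw),np.cos(yaw)]])
for n,q in dict(reel=P(208,287,.065),lipT=P(338,180,.016),lipB=P(351,368,.016),s1=P(116,157,.03),s2=P(335,131,.03),s3=P(134,419,.03),s4=P(357,410,.03),
  bTR=P(638,130,.03),bBR=P(667,334,.03),bcutT1=P(440,180,.03),bcutT2=P(466,153,.03),bB1=P(460,330,.03),bB2=P(497,357,.03)).items():
    print(n,q,R.T@(q-cen))
E
python3 m1.py
python3 - <<'E'
from h import *
np.set_printoptions(precision=3,suppress=True)
c=optics.get_calibration('wrist');print({k:np.array(v) for k,v in c.items()})
E
```

```text
len 0.2500786567736295 0.25027564320281354 wid 0.14005072013723077 0.13980172908355815
yaw 1.6526593983951017 yaw from y 1.6561522769481145 -3.0562367034365754 cen [0.5377 0.0257]
reel [0.5257 0.1024] [0.0774 0.0057]
lipT [0.5771 0.0498] [ 0.0207 -0.0413]
lipB [0.4927 0.0437] [0.0216 0.0434]
s1 [0.586  0.1477] [ 0.1176 -0.0581]
s2 [0.5974 0.0504] [ 0.0197 -0.0615]
s3 [0.47   0.1384] [0.1179 0.0583]
s4 [0.4738 0.0403] [0.0198 0.0625]
bTR [ 0.5975 -0.0841] [-0.1143 -0.0506]
bBR [ 0.507 -0.096] [-0.1188  0.0406]
bcutT1 [0.5754 0.0038] [-0.025  -0.0358]
bcutT2 [ 0.5874 -0.0078] [-0.0375 -0.0468]
bB1 [ 0.5089 -0.005 ] [-0.0282  0.0312]
bB2 [ 0.497  -0.0212] [-0.0435  0.0444]
{'mtx': array([[424.626,   0.   , 329.036],
       [  0.   , 424.626, 244.173],
       [  0.   ,   0.   ,   1.   ]]), 'extrinsics': array([[ 0.334,  0.907,  0.256,  0.239],
       [-0.943,  0.322,  0.09 , -0.472],
       [-0.001, -0.271,  0.963,  0.374],
       [ 0.   ,  0.   ,  0.   ,  1.   ]])}
```

Request:
jog_arm --targets '[{"grip": -1,"rz": -8.36},{"rz": -8.36},{"rz": -8.36},{"rz": -8.36},{"rz": -8.36},{"rz": -8.36},{"rz": -8.36},{"rz": -8.36},{"rz": -8.36}]'

```text
validation failed for argument at $.ta...
```

Request:
jog_arm --targets '[{"dx": 0.037,"dy": 0.026,"dz": 0.007},{"dx": 0.038,"dy": 0.027,"dz": 0.007},{"dx": 0.038,"dy": 0.027,"dz": 0.007},{"dx": 0.038,"dy": 0.027,"dz": 0.007},{"dx": 0.038,"dy": 0.027,"dz": 0.007},{"dx": 0.038,"dy": 0.027,"dz": 0.007},{"dx": 0.038,"dy": 0.027,"dz": 0.007},{"dx": 0.038,"dy": 0.027,"dz": 0.007},{"dx": 0.038,"dy": 0.027,"dz": 0.007},{"dx": 0.038,"dy": 0.027,"dz": 0.007},{"dx": 0.038,"dy": 0.027,"dz": 0.007},{"dx": 0.038,"dy": 0.027,"dz": 0.007},{"dx": 0.038,"dy": 0.026,"dz": 0.007},{"dx": 0.036,"dy": 0.026,"dz": 0.007},{"dx": 0.036,"dy": 0.026,"dz": 0.007},{}]'

```text
validation failed for argument at $.ta...
```

Request:
jog_arm --targets '[{"grip": -1,"dx": 0,"dy": 0,"dz": 0,"rx": 0,"ry": 0,"rz": -8.36},{"grip": -1,"dx": 0,"dy": 0,"dz": 0,"rx": 0,"ry": 0,"rz": -8.36},{"grip": -1,"dx": 0,"dy": 0,"dz": 0,"rx": 0,"ry": 0,"rz": -8.36},{"grip": -1,"dx": 0,"dy": 0,"dz": 0,"rx": 0,"ry": 0,"rz": -8.36},{"grip": -1,"dx": 0,"dy": 0,"dz": 0,"rx": 0,"ry": 0,"rz": -8.36},{"grip": -1,"dx": 0,"dy": 0,"dz": 0,"rx": 0,"ry": 0,"rz": -8.36},{"grip": -1,"dx": 0,"dy": 0,"dz": 0,"rx": 0,"ry": 0,"rz": -8.36},{"grip": -1,"dx": 0,"dy": 0,"dz": 0,"rx": 0,"ry": 0,"rz": -8.36},{"grip": -1,"dx": 0,"dy": 0,"dz": 0,"rx": 0,"ry": 0,"rz": -8.36}]'

```text
time_s: 0.95
ee_pos: [0.1755, -0.4947, 0.4043]
tool_rot: [-3.142, -0.001, 1.66]
ft_force: [-0.8, 0.2, 0.1]
opening: 0.0851
grasp_force: 0.0
```

Request:
jog_arm --targets '[{"grip": -1,"dx": 0.038,"dy": 0.027,"dz": 0.007,"rx": 0,"ry": 0,"rz": 0},{"grip": -1,"dx": 0.038,"dy": 0.027,"dz": 0.007,"rx": 0,"ry": 0,"rz": 0},{"grip": -1,"dx": 0.038,"dy": 0.027,"dz": 0.007,"rx": 0,"ry": 0,"rz": 0},{"grip": -1,"dx": 0.038,"dy": 0.027,"dz": 0.007,"rx": 0,"ry": 0,"rz": 0},{"grip": -1,"dx": 0.038,"dy": 0.027,"dz": 0.007,"rx": 0,"ry": 0,"rz": 0},{"grip": -1,"dx": 0.038,"dy": 0.027,"dz": 0.007,"rx": 0,"ry": 0,"rz": 0},{"grip": -1,"dx": 0.038,"dy": 0.027,"dz": 0.007,"rx": 0,"ry": 0,"rz": 0},{"grip": -1,"dx": 0.038,"dy": 0.027,"dz": 0.007,"rx": 0,"ry": 0,"rz": 0},{"grip": -1,"dx": 0.038,"dy": 0.027,"dz": 0.007,"rx": 0,"ry": 0,"rz": 0},{"grip": -1,"dx": 0.038,"dy": 0.027,"dz": 0.007,"rx": 0,"ry": 0,"rz": 0},{"grip": -1,"dx": 0.038,"dy": 0.027,"dz": 0.007,"rx": 0,"ry": 0,"rz": 0},{"grip": -1,"dx": 0.038,"dy": 0.026,"dz": 0.007,"rx": 0,"ry": 0,"rz": 0},{"grip": -1,"dx": 0.038,"dy": 0.026,"dz": 0.007,"rx": 0,"ry": 0,"rz": 0},{"grip": -1,"dx": 0.036,"dy": 0.026,"dz": 0.007,"rx": 0,"ry": 0,"rz": 0},{"grip": -1,"dx": 0.036,"dy": 0.024,"dz": 0.007,"rx": 0,"ry": 0,"rz": 0},{"grip": -1,"dx": 0,"dy": 0,"dz": 0,"rx": 0,"ry": 0,"rz": 0}]'

```text
time_s: 2.55
ee_pos: [0.5274, 0.1059, 0.2982]
tool_rot: [-3.14, -0.001, 1.658]
ft_force: [0.2, -0.9, 0.5]
opening: 0.0856
grasp_force: 0.0
```

Run:
```python
from h import *
np.set_printoptions(precision=3,suppress=True)
cal=optics.get_calibration('wrist')
im=snap('wrist','w1')
print(proj('wrist',[.5257,.1024,.065],cal),proj('wrist',[.5274,.1059,.143],cal))
```

```text
[327.249 272.913] [332.109 343.382]
```

View pics/w1.png

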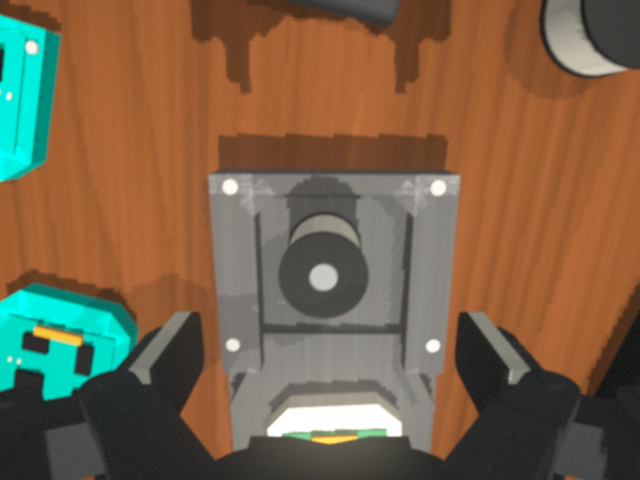

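The wrist view shows the reel's top flange at (323,275), within 2 mm of the prediction. The fixture screws and the lip also sit where I expected. Now I'll go down and grip the reel.

Request:
jog_arm --targets '[{"grip": -1,"dx": -0.0045,"dy": -0.0035,"dz": 0.03,"rx": 0,"ry": 0,"rz": 0},{"grip": -1,"dx": 0,"dy": 0,"dz": 0.03,"rx": 0,"ry": 0,"rz": 0},{"grip": -1,"dx": 0,"dy": 0,"dz": 0.022,"rx": 0,"ry": 0,"rz": 0},{"grip": -1,"dx": 0,"dy": 0,"dz": 0.01,"rx": 0,"ry": 0,"rz": 0},{"grip": 1,"dx": 0,"dy": 0,"dz": 0,"rx": 0,"ry": 0,"rz": 0},{"grip": 1,"dx": 0,"dy": 0,"dz": 0,"rx": 0,"ry": 0,"rz": 0},{"grip": 1,"dx": 0,"dy": 0,"dz": 0,"rx": 0,"ry": 0,"rz": 0},{"grip": 1,"dx": 0,"dy": 0,"dz": 0,"rx": 0,"ry": 0,"rz": 0},{"grip": 1,"dx": 0,"dy": 0,"dz": 0,"rx": 0,"ry": 0,"rz": 0},{"grip": 1,"dx": 0,"dy": 0,"dz": 0,"rx": 0,"ry": 0,"rz": 0}]' --force 40

```text
time_s: 3.6
ee_pos: [0.5234, 0.0975, 0.2091]
tool_rot: [3.139, 0.0, 1.654]
ft_force: [-0.5, -1.3, 7.5]
opening: 0.0451
grasp_force: 40.0
```

Request:
jog_arm --targets '[{"grip": 1,"dx": 0,"dy": 0,"dz": -0.01,"rx": 0,"ry": 0,"rz": 0},{"grip": 1,"dx": 0,"dy": 0,"dz": -0.02,"rx": 0,"ry": 0,"rz": 0},{"grip": 1,"dx": 0,"dy": 0,"dz": -0.02,"rx": 0,"ry": 0,"rz": 0},{"grip": 1,"dx": 0,"dy": 0,"dz": -0.02,"rx": 0,"ry": 0,"rz": 0},{"grip": 1,"dx": 0,"dy": 0,"dz": -0.01,"rx": 0,"ry": 0,"rz": 0},{"grip": 1,"dx": 0,"dy": 0,"dz": 0,"rx": 0,"ry": 0,"rz": 0}]'

```text
time_s: 4.2
ee_pos: [0.5233, 0.0976, 0.2893]
tool_rot: [3.139, 0.0, 1.654]
ft_force: [0.4, 0.5, -1.8]
opening: 0.0448
grasp_force: 41.3
```

Run:
```python
from h import *
s=manip.get_state();print(s['ee_pos'],s['tool_rot'],s['ft_force'],s['opening'])
im=snap('side','s1')
```

```text
[0.52328011 0.09763855 0.28931263] [3.13882295e+00 1.54171132e-04 1.65404729e+00] [ 0.40692053  0.47650246 -1.84938849] 0.044786841491226845
```

View pics/s1.png

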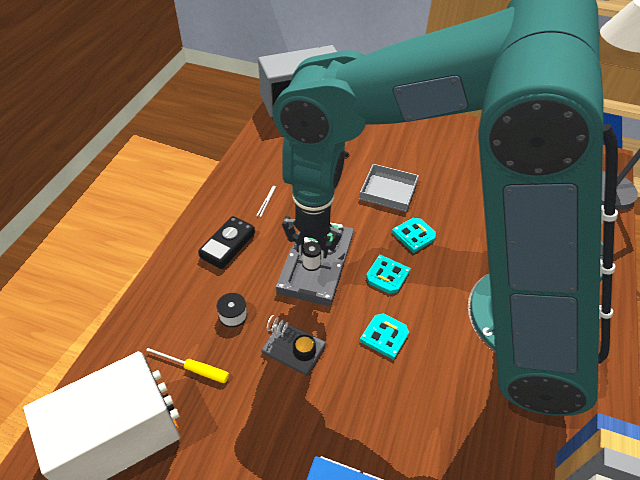

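The side view shows the reel held upright between the fingers at about (312,257), with the tray clear at (389,188). Next is the carry to the tray.

Request:
jog_arm --targets '[{"grip": 1,"dx": -0.0155,"dy": -0.0058,"dz": 0,"rx": 0,"ry": 0,"rz": 0},{"grip": 1,"dx": -0.03,"dy": -0.01,"dz": 0,"rx": 0,"ry": 0,"rz": 0},{"grip": 1,"dx": -0.04,"dy": -0.013,"dz": 0,"rx": 0,"ry": 0,"rz": 0},{"grip": 1,"dx": -0.04,"dy": -0.013,"dz": 0,"rx": 0,"ry": 0,"rz": 0},{"grip": 1,"dx": -0.04,"dy": -0.013,"dz": 0,"rx": 0,"ry": 0,"rz": 0},{"grip": 1,"dx": -0.04,"dy": -0.013,"dz": 0,"rx": 0,"ry": 0,"rz": 0},{"grip": 1,"dx": -0.04,"dy": -0.013,"dz": 0,"rx": 0,"ry": 0,"rz": 0},{"grip": 1,"dx": -0.04,"dy": -0.013,"dz": 0,"rx": 0,"ry": 0,"rz": 0},{"grip": 1,"dx": -0.04,"dy": -0.013,"dz": 0,"rx": 0,"ry": 0,"rz": 0},{"grip": 1,"dx": -0.03,"dy": -0.01,"dz": 0,"rx": 0,"ry": 0,"rz": 0},{"grip": 1,"dx": -0.02,"dy": -0.006,"dz": 0,"rx": 0,"ry": 0,"rz": 0},{"grip": 1,"dx": -0.01,"dy": -0.003,"dz": 0,"rx": 0,"ry": 0,"rz": 0},{"grip": 1,"dx": 0,"dy": 0,"dz": 0,"rx": 0,"ry": 0,"rz": 0},{"grip": 1,"dx": 0,"dy": 0,"dz": 0,"rx": 0,"ry": 0,"rz": 0}]'

```text
time_s: 5.65
ee_pos: [0.4296, -0.2962, 0.2873]
tool_rot: [-3.141, -0.001, 1.654]
ft_force: [-0.1, 0.7, -1.6]
opening: 0.045
grasp_force: 41.3
```

Request:
jog_arm --targets '[{"grip": 1,"dx": 0,"dy": 0,"dz": 0.015,"rx": 0,"ry": 0,"rz": 0},{"grip": 1,"dx": 0,"dy": 0,"dz": 0.025,"rx": 0,"ry": 0,"rz": 0},{"grip": 1,"dx": 0,"dy": 0,"dz": 0.02,"rx": 0,"ry": 0,"rz": 0},{"grip": 1,"dx": 0,"dy": 0,"dz": 0.012,"rx": 0,"ry": 0,"rz": 0},{"grip": 1,"dx": 0,"dy": 0,"dz": 0.006,"rx": 0,"ry": 0,"rz": 0},{"grip": 1,"dx": 0,"dy": 0,"dz": 0.003,"rx": 0,"ry": 0,"rz": 0},{"grip": 1,"dx": 0,"dy": 0,"dz": 0,"rx": 0,"ry": 0,"rz": 0}]'

```text
time_s: 6.35
ee_pos: [0.4298, -0.2966, 0.2068]
tool_rot: [3.142, -0.0, 1.655]
ft_force: [-0.0, 0.3, -2.0]
opening: 0.0448
grasp_force: 41.3
```

Request:
jog_arm --targets '[{"grip": 1,"dx": 0,"dy": 0,"dz": 0.0015,"rx": 0,"ry": 0,"rz": 0},{"grip": 1,"dx": 0,"dy": 0,"dz": 0.001,"rx": 0,"ry": 0,"rz": 0},{"grip": 1,"dx": 0,"dy": 0,"dz": 0,"rx": 0,"ry": 0,"rz": 0},{"grip": 1,"dx": 0,"dy": 0,"dz": 0,"rx": 0,"ry": 0,"rz": 0}]'

```text
time_s: 6.75
ee_pos: [0.4296, -0.2971, 0.2044]
tool_rot: [3.141, 0.0, 1.654]
ft_force: [0.9, -0.2, -0.6]
opening: 0.0449
grasp_force: 41.3
```

Request:
jog_arm --targets '[{"grip": 1,"dx": 0,"dy": 0,"dz": 0.001,"rx": 0,"ry": 0,"rz": 0},{"grip": 1,"dx": 0,"dy": 0,"dz": 0.0003,"rx": 0,"ry": 0,"rz": 0},{"grip": 1,"dx": 0,"dy": 0,"dz": 0,"rx": 0,"ry": 0,"rz": 0}]'

```text
time_s: 7.05
ee_pos: [0.4296, -0.2971, 0.2031]
tool_rot: [3.141, 0.0, 1.654]
ft_force: [-0.6, 1.1, 3.9]
opening: 0.0451
grasp_force: 42.0
```

Contact is felt (about +5 N), so I'll release and then lift.

Request:
jog_arm --targets '[{"grip": 0.2,"dx": 0,"dy": 0,"dz": 0,"rx": 0,"ry": 0,"rz": 0},{"grip": -0.3,"dx": 0,"dy": 0,"dz": 0,"rx": 0,"ry": 0,"rz": 0},{"grip": -1,"dx": 0,"dy": 0,"dz": 0,"rx": 0,"ry": 0,"rz": 0},{"grip": -1,"dx": 0,"dy": 0,"dz": 0,"rx": 0,"ry": 0,"rz": 0},{"grip": -1,"dx": 0,"dy": 0,"dz": 0,"rx": 0,"ry": 0,"rz": 0},{"grip": -1,"dx": 0,"dy": 0,"dz": -0.02,"rx": 0,"ry": 0,"rz": 0},{"grip": -1,"dx": 0,"dy": 0,"dz": -0.04,"rx": 0,"ry": 0,"rz": 0},{"grip": -1,"dx": 0,"dy": 0,"dz": -0.04,"rx": 0,"ry": 0,"rz": 0},{"grip": -1,"dx": 0,"dy": 0,"dz": -0.02,"rx": 0,"ry": 0,"rz": 0},{"grip": -1,"dx": 0,"dy": 0,"dz": 0,"rx": 0,"ry": 0,"rz": 0}]'

```text
time_s: 8.05
ee_pos: [0.4301, -0.2974, 0.3256]
tool_rot: [3.138, 0.003, 1.654]
ft_force: [-0.2, -0.6, -0.7]
opening: 0.0855
grasp_force: 0.0
```

Run:
```python
from h import *
np.set_printoptions(precision=4,suppress=True)
cal=optics.get_calibration('wrist')
w=snap('wrist','w2'); t=snap('top','top1')
c=np.hstack([cv2.resize(w,(400,300)),cv2.resize(t[200:350,235:435],(400,300),interpolation=cv2.INTER_CUBIC)])
cv2.imwrite('pics/c2.png',c[:,:,::-1])
print(proj('wrist',[.4296,-.294,.059],cal))
```

```text
[328.7113 240.463 ]
```

View pics/c2.png

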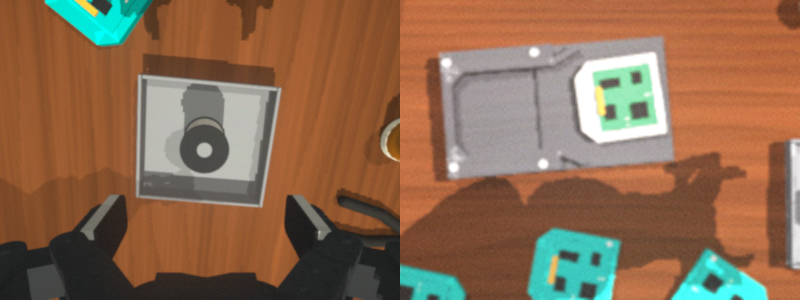

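The reel stands upright near the middle of the tray, seen at (204,149) in the left half. The board is still on the deck in its old place, and the pocket is empty. I'll move behind the board with the fingers half closed so they make a two-point pusher.

Request:
jog_arm --targets '[{"grip": -0.06,"dx": 0.018,"dy": 0.0141,"dz": 0,"rx": 0,"ry": 0,"rz": 0},{"grip": -0.06,"dx": 0.03,"dy": 0.026,"dz": 0,"rx": 0,"ry": 0,"rz": 0},{"grip": -0.06,"dx": 0.03,"dy": 0.026,"dz": 0,"rx": 0,"ry": 0,"rz": 0},{"grip": -0.06,"dx": 0.03,"dy": 0.026,"dz": 0,"rx": 0,"ry": 0,"rz": 0},{"grip": -0.06,"dx": 0.03,"dy": 0.026,"dz": 0.01,"rx": 0,"ry": 0,"rz": 0},{"grip": -0.06,"dx": 0.02,"dy": 0.019,"dz": 0.02,"rx": 0,"ry": 0,"rz": 0},{"grip": -0.06,"dx": 0,"dy": 0,"dz": 0.03,"rx": 0,"ry": 0,"rz": 0},{"grip": -0.06,"dx": 0,"dy": 0,"dz": 0.03,"rx": 0,"ry": 0,"rz": 0},{"grip": -0.06,"dx": 0,"dy": 0,"dz": 0.02,"rx": 0,"ry": 0,"rz": 0},{"grip": -0.06,"dx": 0,"dy": 0,"dz": 0.01,"rx": 0,"ry": 0,"rz": 0},{"grip": -0.06,"dx": 0,"dy": 0,"dz": 0,"rx": 0,"ry": 0,"rz": 0},{"grip": -0.06,"dx": 0,"dy": 0,"dz": 0,"rx": 0,"ry": 0,"rz": 0}]'

```text
time_s: 9.35
ee_pos: [0.5532, -0.1283, 0.2032]
tool_rot: [3.142, -0.0, 1.654]
ft_force: [-0.3, -1.0, 0.6]
opening: 0.0453
grasp_force: 0.0
```

Run:
```python
from h import *
np.set_printoptions(precision=4,suppress=True)
cal=optics.get_calibration('wrist')
w=snap('wrist','w3')
# fixture-frame helper
yaw=1.654;R=np.array([[np.cos(yaw),-np.sin(yaw)],[np.sin(yaw),np.cos(yaw)]]);cen=np.array([.5377,.0257])
s=manip.get_state();print('tool fix',R.T@(s['ee_pos'][:2]-cen),s['ee_pos'])
for f in [(-.125,0,.016),(-.1165,-.005,.03),(.02,0,.016),(0,.0455,.03),(0,-.0455,.03)]:
    print(f,proj('wrist',[*(cen+R@np.array(f[:2])),f[2]],cal))
```

```text
tool fix [-0.1548 -0.0028] [ 0.5534 -0.1284  0.2036]
(-0.125, 0, 0.016) [324.1732 230.9204]
(-0.1165, -0.005, 0.03) [338.2156 216.6904]
(0.02, 0, 0.016) [ 322.4005 -258.8384]
(0, 0.0455, 0.03) [ 152.5197 -208.4383]
(0, -0.0455, 0.03) [ 491.4211 -208.6216]
```

View pics/w3.png

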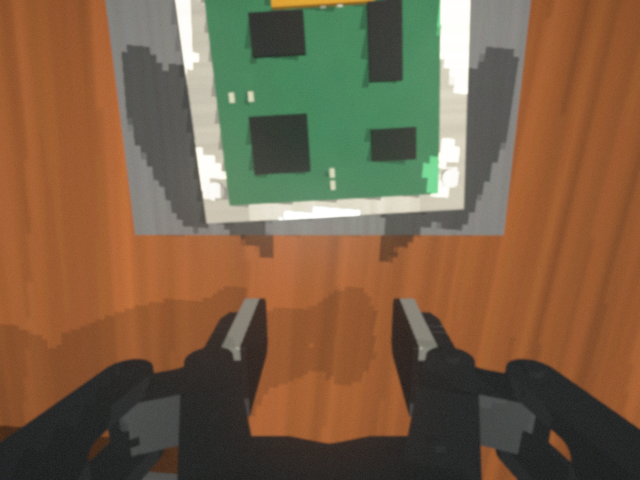

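The board's rear corners are at (206,223) and (464,209). That gives a rear mid at about fixture (-0.117,-0.005) and a yaw of about +0.05 rad, which matches the top view. The fingertips straddle the centre line behind it. I'll touch the bench to find the tip height.

Request:
jog_arm --targets '[{"grip": -0.06,"dx": 0,"dy": 0,"dz": 0.015,"rx": 0,"ry": 0,"rz": 0},{"grip": -0.06,"dx": 0,"dy": 0,"dz": 0.01,"rx": 0,"ry": 0,"rz": 0},{"grip": -0.06,"dx": 0,"dy": 0,"dz": 0.004,"rx": 0,"ry": 0,"rz": 0},{"grip": -0.06,"dx": 0,"dy": 0,"dz": 0,"rx": 0,"ry": 0,"rz": 0}]'

```text
time_s: 9.8
ee_pos: [0.553, -0.1282, 0.1738]
tool_rot: [-3.141, -0.0, 1.654]
ft_force: [0.5, -0.4, 0.2]
opening: 0.0454
grasp_force: 0.0
```

Request:
jog_arm --targets '[{"grip": -0.06,"dx": 0,"dy": 0,"dz": 0.0015,"rx": 0,"ry": 0,"rz": 0},{"grip": -0.06,"dx": 0,"dy": 0,"dz": 0,"rx": 0,"ry": 0,"rz": 0}]'

```text
time_s: 10.0
ee_pos: [0.5532, -0.1282, 0.1727]
tool_rot: [3.141, 0.0, 1.654]
ft_force: [0.3, -0.3, 0.6]
opening: 0.0452
grasp_force: 0.0
```

Request:
jog_arm --targets '[{"grip": -0.06,"dx": 0,"dy": 0,"dz": 0.0015,"rx": 0,"ry": 0,"rz": 0},{"grip": -0.06,"dx": 0,"dy": 0,"dz": 0,"rx": 0,"ry": 0,"rz": 0}]'

```text
time_s: 10.2
ee_pos: [0.5533, -0.1282, 0.1712]
tool_rot: [3.141, 0.0, 1.654]
ft_force: [0.2, -0.4, 2.0]
opening: 0.045
grasp_force: 1.0
```

Request:
jog_arm --targets '[{"grip": -0.06,"dx": 0,"dy": 0,"dz": 0.001,"rx": 0,"ry": 0,"rz": 0},{"grip": -0.06,"dx": 0,"dy": 0,"dz": 0,"rx": 0,"ry": 0,"rz": 0}]'

```text
time_s: 10.4
ee_pos: [0.5532, -0.1282, 0.1711]
tool_rot: [3.14, 0.001, 1.654]
ft_force: [-4.3, 2.7, 20.6]
opening: 0.0453
grasp_force: 10.4
```

Request:
jog_arm --targets '[{"grip": -0.06,"dx": 0,"dy": 0,"dz": -0.012,"rx": 0,"ry": 0,"rz": 0},{"grip": -0.06,"dx": 0,"dy": 0.0,"dz": -0.0085,"rx": 0,"ry": 0,"rz": 0},{"grip": -0.06,"dx": 0.01,"dy": 0,"dz": 0,"rx": 0,"ry": 0,"rz": 0},{"grip": -0.06,"dx": 0.008,"dy": 0,"dz": 0,"rx": 0,"ry": 0,"rz": 0},{"grip": -0.06,"dx": 0.005,"dy": 0,"dz": 0,"rx": 0,"ry": 0,"rz": 0},{"grip": -0.06,"dx": 0.005,"dy": 0,"dz": 0,"rx": 0,"ry": 0,"rz": 0},{"grip": -0.06,"dx": 0.005,"dy": 0,"dz": 0,"rx": 0,"ry": 0,"rz": 0},{"grip": -0.06,"dx": 0.005,"dy": 0,"dz": 0,"rx": 0,"ry": 0,"rz": 0},{"grip": -0.06,"dx": 0.005,"dy": 0,"dz": 0,"rx": 0,"ry": 0,"rz": 0},{"grip": -0.06,"dx": 0.005,"dy": 0,"dz": 0,"rx": 0,"ry": 0,"rz": 0}]'

```text
time_s: 11.4
ee_pos: [0.5491, -0.08, 0.1903]
tool_rot: [-3.142, -0.0, 1.654]
ft_force: [0.7, -1.6, -1.1]
opening: 0.0452
grasp_force: 0.6
```

Request:
jog_arm --targets '[{"grip": -0.06,"dx": 0.006,"dy": 0,"dz": 0,"rx": 0,"ry": 0,"rz": 0},{"grip": -0.06,"dx": 0.006,"dy": 0,"dz": 0,"rx": 0,"ry": 0,"rz": 0},{"grip": -0.06,"dx": 0.006,"dy": 0,"dz": 0,"rx": 0,"ry": 0,"rz": 0},{"grip": -0.06,"dx": 0.006,"dy": 0,"dz": 0,"rx": 0,"ry": 0,"rz": 0},{"grip": -0.06,"dx": 0.006,"dy": 0,"dz": 0,"rx": 0,"ry": 0,"rz": 0},{"grip": -0.06,"dx": 0,"dy": 0,"dz": 0,"rx": 0,"ry": 0,"rz": 0}]'

```text
time_s: 12.0
ee_pos: [0.5459, -0.0515, 0.1905]
tool_rot: [-3.14, 0.004, 1.652]
ft_force: [0.0, -1.2, -0.4]
opening: 0.0453
grasp_force: 0.8
```

Run:
```python
from h import *
np.set_printoptions(precision=4,suppress=True)
w=snap('wrist','w4');t=snap('top')
c=np.hstack([cv2.resize(w,(400,300)),cv2.resize(t[200:320,235:395],(400,300),interpolation=cv2.INTER_CUBIC)])
cv2.imwrite('pics/c4.png',c[:,:,::-1])
```

```text
(no output)
```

View pics/c4.png

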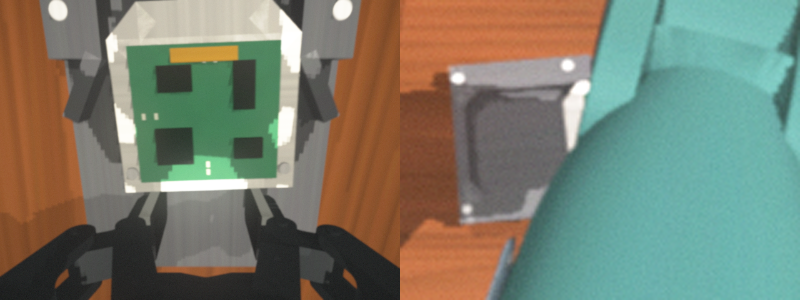

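The board is going in straight between the walls. Its plate spans columns 106–298 against screws at 57 and 342, so it is centred, and it is nearly square. I'll keep pushing.

Request:
jog_arm --targets '[{"grip": -0.06,"dx": 0.005,"dy": 0,"dz": 0,"rx": 0,"ry": 0,"rz": 0},{"grip": -0.06,"dx": 0.005,"dy": 0,"dz": 0,"rx": 0,"ry": 0,"rz": 0},{"grip": -0.06,"dx": 0.005,"dy": 0,"dz": 0,"rx": 0,"ry": 0,"rz": 0},{"grip": -0.06,"dx": 0.005,"dy": 0,"dz": 0,"rx": 0,"ry": 0,"rz": 0},{"grip": -0.06,"dx": 0.005,"dy": 0,"dz": 0,"rx": 0,"ry": 0,"rz": 0},{"grip": -0.06,"dx": 0.005,"dy": 0,"dz": 0,"rx": 0,"ry": 0,"rz": 0}]'

```text
time_s: 12.7
ee_pos: [0.544, -0.02, 0.1904]
tool_rot: [-3.141, -0.0, 1.654]
ft_force: [-1.7, -4.1, 1.5]
opening: 0.0452
grasp_force: 1.8
```

Request:
jog_arm --targets '[{"grip": -0.06,"dx": 0.005,"dy": 0,"dz": 0,"rx": 0,"ry": 0,"rz": 0},{"grip": -0.06,"dx": 0.005,"dy": 0,"dz": 0,"rx": 0,"ry": 0,"rz": 0},{"grip": -0.06,"dx": 0.005,"dy": 0,"dz": 0,"rx": 0,"ry": 0,"rz": 0},{"grip": -0.06,"dx": 0.005,"dy": 0,"dz": 0,"rx": 0,"ry": 0,"rz": 0},{"grip": -0.06,"dx": 0.005,"dy": 0,"dz": 0,"rx": 0,"ry": 0,"rz": 0}]'

```text
time_s: 13.2
ee_pos: [0.5422, 0.0048, 0.1905]
tool_rot: [3.141, 0.0, 1.654]
ft_force: [-1.1, -3.8, 2.6]
opening: 0.0454
grasp_force: 1.6
```

Request:
jog_arm --targets '[{"grip": -0.06,"dx": 0.005,"dy": 0,"dz": 0,"rx": 0,"ry": 0,"rz": 0},{"grip": -0.06,"dx": 0.005,"dy": 0,"dz": 0,"rx": 0,"ry": 0,"rz": 0},{"grip": -0.06,"dx": 0.004,"dy": 0,"dz": 0,"rx": 0,"ry": 0,"rz": 0},{"grip": -0.06,"dx": 0.004,"dy": 0,"dz": 0,"rx": 0,"ry": 0,"rz": 0},{"grip": -0.06,"dx": 0.004,"dy": 0,"dz": 0,"rx": 0,"ry": 0,"rz": 0}]'

```text
time_s: 13.7
ee_pos: [0.5402, 0.0266, 0.1903]
tool_rot: [-3.142, -0.0, 1.654]
ft_force: [0.5, -1.1, -0.3]
opening: 0.0452
grasp_force: 0.5
```

Request:
jog_arm --targets '[{"grip": -0.06,"dx": 0.003,"dy": 0,"dz": 0,"rx": 0,"ry": 0,"rz": 0},{"grip": -0.06,"dx": 0.002,"dy": 0,"dz": 0,"rx": 0,"ry": 0,"rz": 0},{"grip": -0.06,"dx": 0,"dy": 0,"dz": 0,"rx": 0,"ry": 0,"rz": 0}]'

```text
time_s: 14.0
ee_pos: [0.5398, 0.0315, 0.1904]
tool_rot: [3.141, -0.0, 1.654]
ft_force: [0.0, 0.1, 0.6]
opening: 0.0454
grasp_force: 0.0
```

Run:
```python
from h import *
w=snap('wrist','w5')
```

```text
(no output)
```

View pics/w5.png

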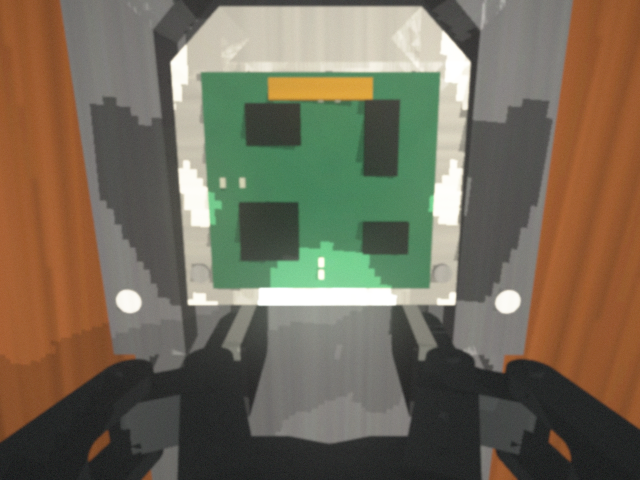

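The board looks square, with rear corners at (188,304) and (456,304). The push force has gone to zero, so it may have dropped. I'll check the height from the apparent plate width and the rear edge position.

Run:
```python
from h import *
np.set_printoptions(precision=4,suppress=True)
cal=optics.get_calibration('wrist')
yaw=1.654;R=np.array([[np.cos(yaw),-np.sin(yaw)],[np.sin(yaw),np.cos(yaw)]]);cen=np.array([.5377,.0257])
F=lambda u,v,z:R.T@(ray('wrist',u,v,z,cal)[:2]-cen)
for z in (.03,.024):
    a,b=F(188,304,z),F(456,304,z);c,d=F(219,6,z),F(424,6,z);e,f=F(172,66,z),F(469,60,z)
    print(z,'rear',a,b,np.linalg.norm(a-b),'front',c,d,np.linalg.norm(c-d),'len',(c+d-a-b)[0]/2,'cut',e,f,f[1]-e[1])
print('screws',F(128,301,.03),F(508,301,.03))
```

```text
0.03 rear [0.017  0.0449] [ 0.017  -0.0438] 0.08871900177495369 front [0.1055 0.0284] [ 0.1055 -0.0279] 0.05628691548077115 len 0.08851043017964744 cut [0.0902 0.0429] [ 0.0918 -0.0414] -0.08430694389959056
0.024 rear [0.0144 0.0471] [ 0.0144 -0.0457] 0.09281542531422048 front [0.107  0.0298] [ 0.107  -0.0291] 0.058885851908313885 len 0.09259722334012795 cut [0.091  0.0449] [ 0.0926 -0.0433] -0.08819964943735084
screws [0.0181 0.0646] [ 0.0181 -0.0609]
```

The rear edge still reads deck height (88.7 mm wide at z = 0.03) at x of about 0.018, and the front is already down. The board needs a few mm more.

Request:
jog_arm --targets '[{"grip": -0.06,"dx": 0.0015,"dy": 0,"dz": 0,"rx": 0,"ry": 0,"rz": 0},{"grip": -0.06,"dx": 0.0015,"dy": 0,"dz": 0,"rx": 0,"ry": 0,"rz": 0},{"grip": -0.06,"dx": 0.001,"dy": 0,"dz": 0,"rx": 0,"ry": 0,"rz": 0},{"grip": -0.06,"dx": 0,"dy": 0,"dz": 0,"rx": 0,"ry": 0,"rz": 0}]'

```text
time_s: 14.45
ee_pos: [0.5395, 0.0354, 0.1904]
tool_rot: [-3.142, -0.0, 1.654]
ft_force: [0.7, 0.1, 0.1]
opening: 0.0455
grasp_force: 0.1
```

```bash
cat > m2.py <<'E'
from h import *
np.set_printoptions(precision=4,suppress=True)
cal=optics.get_calibration('wrist')
w=snap('wrist','w6')
yaw=1.654;R=np.array([[np.cos(yaw),-np.sin(yaw)],[np.sin(yaw),np.cos(yaw)]]);cen=np.array([.5377,.0257])
F=lambda u,v,z:R.T@(ray('wrist',u,v,z,cal)[:2]-cen)
print(manip.get_state()['ft_force'])
cv2.imwrite('pics/c6.png',cv2.resize(w[:340,120:520],(800,680))[:600,:,::-1] if 0 else w[:,:,::-1])
E
python3 m2.py
```

```text
[ 0.2582 -0.1192  0.4742]
```

View pics/c6.png

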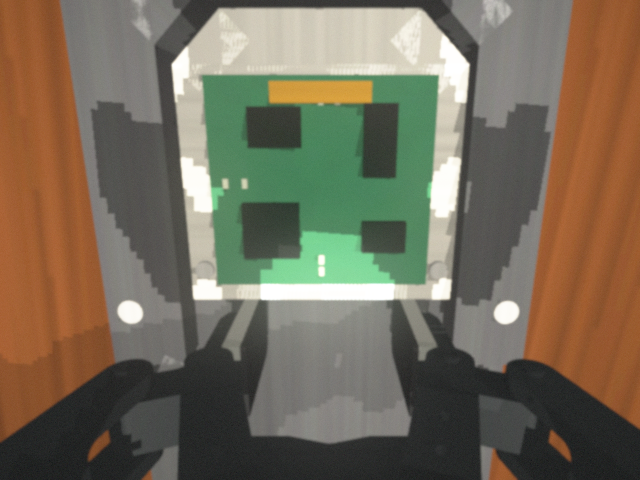

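The rear edge narrowed to 257 px, with corners at (193,300) and (450,300). That is 88–89 mm at z = 0.024, so the board has dropped onto the floor. I'll back off and rise for a final check.

Request:
jog_arm --targets '[{"grip": -0.06,"dx": -0.01,"dy": 0,"dz": 0,"rx": 0,"ry": 0,"rz": 0},{"grip": -0.06,"dx": -0.02,"dy": 0,"dz": 0,"rx": 0,"ry": 0,"rz": 0},{"grip": -0.06,"dx": -0.01,"dy": 0,"dz": -0.03,"rx": 0,"ry": 0,"rz": 0},{"grip": -0.06,"dx": 0,"dy": 0,"dz": -0.04,"rx": 0,"ry": 0,"rz": 0},{"grip": -0.06,"dx": 0,"dy": 0,"dz": -0.04,"rx": 0,"ry": 0,"rz": 0},{"grip": -0.06,"dx": 0,"dy": 0,"dz": -0.04,"rx": 0,"ry": 0,"rz": 0},{"grip": -0.06,"dx": 0,"dy": 0,"dz": -0.02,"rx": 0,"ry": 0,"rz": 0},{"grip": -0.06,"dx": 0,"dy": 0,"dz": 0,"rx": 0,"ry": 0,"rz": 0},{"grip": -0.06,"dx": 0,"dy": 0,"dz": 0,"rx": 0,"ry": 0,"rz": 0}]'

```text
time_s: 15.4
ee_pos: [0.5428, -0.0051, 0.3601]
tool_rot: [3.141, 0.0, 1.654]
ft_force: [0.1, -0.7, -0.3]
opening: 0.0451
grasp_force: 0.0
```

Run:
```python
from h import *
np.set_printoptions(precision=4,suppress=True)
cal=optics.get_calibration('wrist')
w=snap('wrist','w7');s=snap('side')
yaw=1.654;R=np.array([[np.cos(yaw),-np.sin(yaw)],[np.sin(yaw),np.cos(yaw)]]);cen=np.array([.5377,.0257])
hsv=cv2.cvtColor(w,cv2.COLOR_RGB2HSV)
m=cv2.inRange(hsv,(45,80,50),(82,255,255));m=cv2.morphologyEx(m,cv2.MORPH_CLOSE,np.ones((15,15)))
c=max(cv2.findContours(m,0,2)[0],key=cv2.contourArea);r=cv2.minAreaRect(c)
q=np.array([R.T@(ray('wrist',*p,.026,cal)[:2]-cen) for p in cv2.boxPoints(r)]);print('pcb corners fix',q,'mid',q.mean(0))
cv2.imwrite('pics/c7.png',np.hstack([cv2.resize(w,(480,360)),cv2.resize(s[130:370,220:433],(320,360))])[:,:,::-1])
```

```text
pcb corners fix [[ 0.0914  0.0349]
 [ 0.0914 -0.0325]
 [ 0.0279 -0.0344]
 [ 0.028   0.0372]] mid [0.0597 0.0013]
```

View pics/c7.png

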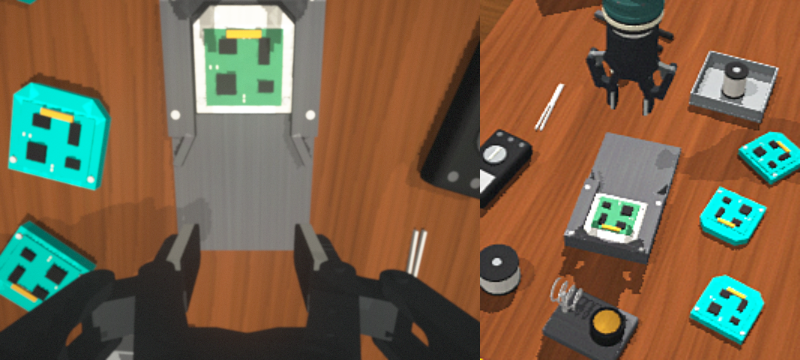

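The board lies square in the pocket, its rear edge just past the lip beside the screws. The reel stands upright in the tray, the other things look undisturbed, and the arm is clear. I'll hand in the job.

```bash
python3 -c "
from cell import manip
print(manip.job_done())"
```

```text
the job is handed in; nothing more can be done
None
```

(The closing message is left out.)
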